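# Gauge a blind bore with a depth rod and set the cursor

## Robot

A 7-joint arm with a two-finger parallel gripper is mounted at the origin on the work surface. World frame = base frame: x ahead of the robot, y to its left, z up, the work surface at z = 0. Lengths are in mm, angles in rad, forces in N, time in s.
With the tool pointing down it reaches from about 425 to 875 mm from the base axis. Payload 8.4 kg.
Tool frame: the origin (TCP) lies between the finger pads; the fingertips stand tip_extent ahead of it and the grasp point (between the pads) lies 11 mm behind it (tip_extent is the distance from the TCP to the fingertips, in mm); x points along the fingers, z is the direction in which the jaws open and shut, and the axes are right-handed (so a half turn about x gives the same grasp; the last joint's range is limited). The gripper opens to 87 mm and grips with 3 to 60 N. Pads are 19 mm wide; open, the fingers measure 117 mm over their backs; the gripper's body (75 mm by 190 mm) begins 51 mm behind the grasp point.
Start: joints at [-1.293, 0.333, 0.04, 1.465, -0.013, 1.343, -0.059], TCP at [239.165, 604.371, 230.546] pointing down, gripper open.
Joint ranges: [-2.58, 2.58], [-0.38, 2.09], [-1.3, 1.39], [0.25, 2.4], [-1.5, 4.64], [0.08, 2.09], [-2.65, 2.65]. Speed limits (rad/s): [2.22, 2.22, 2.79, 2.79, 3.14, 3.14, 3.14].

## Interface

Orientations are given as a rotation vector (axis times angle).
In Python, from cell import * gives the robot as it stands.
- The arm moves only by the tool jog_arm, never from a script. Its argument "increments" is a list of rows, each a list of 7 numbers: the opening, from 0 (shut) to 1 (fully open), then the shift along the tool's x, y, z in mm, then the turn, a rotation vector about the tool's x, y, z in degrees. In form: [[claw, x, y, z, wx, wy, wz], ...]. A call has 1 to 5 rows; each row is the pose to reach, as a shift and turn from the pose commanded when the call began, along the tool's axes at that moment; what a row does not reach only later rows make up. A row lasts 1/12 s, in which the tool goes at most 41.7 mm and 7.16 degrees, less where a joint would pass 70% of its speed; a pose out of reach is approached as far as the arm can. A call with a gripper value outside its range is refused whole. The fingers move at their own pace and stop on an object; the grip force is fixed at half the most. Time passes only in rows, so rows that repeat a pose let the fingers close. It gives the time, the measured TCP pose, the force and the opening at its end, in the units of the state.
- state(): the state, without advancing time (a new reading comes with each control period).
- capture(name): name is "side" or "top" or "wrist"; returns a dict with "pixels" (420x560x3 uint8, blue, green, red), "camera_matrix" (3x3 intrinsics, pixels), "position" and "rotation" of the camera in the world; the wrist camera has in their place "mount" (4x4, takes a point from camera to tool coordinates, whose origin is the TCP and whose axes are the tool frame's). Camera axes: x right, y up, looking along -z (the intrinsics and any distortion apply to the point x, -y, -z); pixel columns grow to the right and rows downward; lengths in mm; the calibration is good to about 2 mm. A picture is of the moment at which its call begins: read the wrist's pose just before it. There is no depth.
- close_job(): hands the job in, once; it reports no verdict.
The state is a dict: "time_s": time; "joint_pos": joint angles; "joint_velocities": joint speeds; "joint_torque": joint torques, N m; "position": TCP position; "orientation": TCP orientation; "force": force on the tool from outside, world axes, zero at the start; "moment": the same for the moment, N m; "finger_gap": finger opening in mm.
Only numpy, scipy, OpenCV 4.12 (cv2) and the standard library are available. Lean on these libraries where they do the work, as an engineer would, in place of code of your own. Each camera call takes 0.05 s, during which the arm holds its last target. There are 200 camera calls.

## Task

Draw the depth rod out of its green holster and slide it, plain end first, into the bore of the clamped steel block until it touches the bottom; push it fully home, but gently. Leave it there and slide the red cursor along its rail until its yellow pointer is level with the rod's rear (red) end, so that the depth can be read. Leave the steel offcut and the brass bush on the bench where they are.

Things in the scene. Friction and masses are not known exactly. Their poses are not given: they have to be found in the camera images.
- fixture: fixed blue base plate (about 405 mm long) that carries a clamped dark steel block with a horizontal bore, and a cursor rail. Origin: on the table right under the bore's mouth. Its x axis points level into the bore, z up. The block fills x 0 to 165 mm, y -40 to 40, z 17 to 93 mm (a yellow strap across it at x 110 to 140 mm rises to 114 mm with its screws). The base plate reaches from x -235 to 0 at y -120 to 50 mm, 12 mm thick, and on under the block
- bore_mouth (a point): centre of the bore's mouth, 55 mm above the table, on the block's front face; bore 15 mm across with a 3 mm countersink, runs along the fixture's +x. It is blind: 112 to 140 mm deep, different every time, and only touch tells the depth. The rod can bind lightly on the way (6 to 8 N, freed by a fresh grip). The bottom may be pushed with at most 40 N
- holster: fixed green block, 95 mm long, 52 mm wide, 85 mm high, on a 90 x 115 mm foot. Origin: on the table under the mouth that the rod sticks out of; x axis level, the way the rod is drawn out. The closed square hole (14 mm) hides the rod's rear 90 mm
- holster_mouth (a point): centre of the holster's mouth, 55 mm above the table
- rod: the depth rod (see rod_center); its own x axis runs along it from the rear end to the front end. Held where it can be reached at the holster, it cannot be pushed in all the way (the fingers meet the block), so it must be let go half inserted (the bore carries it, drooping about 2 degrees) and taken again near its rear end
- rod_center (a point): middle and centre of mass of the round steel rod, 12 mm thick, 220 mm long, about 190 g, lying in the holster with its front 130 mm sticking out and drooping about 1 degree; this middle lies 20 mm outside the holster's mouth, about 54 mm above the table
- rod_tip (a point): centre of the rod's front end (bare steel, small chamfer), 110 mm from the middle
- rod_tail (a point): centre of the rod's rear end (last 30 mm red), 110 mm from the middle; its x axis is the rod's
- cursor (a joint): position of the cursor on its rail, in m: 0 to 0.17, growing along the fixture's x (towards the block). The mark lies at fixture x = -0.215 + joint. Light friction, about 1.2 N; stays where it is left
- cursor_grip (a point): middle of the cursor's red knob, 24 x 24 mm, 32 mm tall, 62 mm above the table, 75 mm beside the bore's axis (fixture y = -75 mm)
- cursor_mark (a point): end of the cursor's thin yellow pointer, 18 mm beside the bore's axis, 47 mm above the table; to be level, measured along the bore, with the rod's rear end
- offcut: dark steel offcut 70 x 30 x 30 mm, near the robot; bystander, origin under its centre
- bush: brass bush, 44 mm across, 35 mm high, standing near the robot; bystander
Mind the look-alikes: they are no part of the job. Of the things like the rod, leave any that is black or turquoise; of the rest the larger one is meant.

How it is judged:
By the outcome, as a careful person would: the job done as asked, in the order asked, and still so for the second after the job is handed in, with the robot touching nothing.
It also fails if it takes over 69 s, if anything falls off the work surface, if the arm or the gripper's body presses on something with over 40 N, if the wrist force passes 120 N, or if a joint passes its speed limit or range.

## Working session

There is one attempt and no reset: what is moved stays moved. The work goes in short steps, Python scripts to look and compute and a tool call to move; the robot and the scene stay as the last step left them, time stands still between calls to the robot, and variables do not carry over. Pictures are saved under pics/ and viewed, about 8 in all and at most 12, crops included, and the job is handed in when it is done.

Besides the shell and the picture viewer there is one more tool, called after "Request:" by a JSON object that holds its "op" and its "data", one argument or row to a line. jog_arm: Moves the arm, as the interface text tells. Its arguments: {"type":"object","properties":{"increments":{"type":"array"}},"required":["increments"]}

```bash
mkdir -p pics; ls
cat > h.py <<'E'
from cell import *
import numpy as np, cv2, pickle
from scipy.spatial.transform import Rotation as R
def T(s):
    M=np.eye(4);M[:3,:3]=R.from_rotvec(s['orientation']).as_matrix();M[:3,3]=s['position'];return M
def snap(cam,name):
    s=state();c=capture(cam)
    if cam=='wrist':
        M=T(s)@np.array(c['mount']);c['position']=M[:3,3];c['rotation']=M[:3,:3]
    c['rotation']=np.array(c['rotation']);c['position']=np.array(c['position'])
    if c['rotation'].shape!=(3,3): print('rot',c['rotation'])
    cv2.imwrite(f'pics/{name}.png',c['pixels']);pickle.dump(c,open(f'pics/{name}.pkl','wb'));return c
def load(n): return pickle.load(open(f'pics/{n}.pkl','rb'))
def ray(c,u,v):
    K=np.array(c['camera_matrix']);d=np.array(c.get('distortion',np.zeros(5)),float)
    x,y=cv2.undistortPoints(np.array([[[u,v]]],float),K,d)[0,0]
    return c['position'],c['rotation']@np.array([x,-y,-1.0])
def plane(c,u,v,z):
    p,d=ray(c,u,v);return p+d*(z-p[2])/d[2]
def proj(c,P):
    q=c['rotation'].T@(np.array(P,float)-c['position']);q=np.array([q[0],-q[1],-q[2]]);k=np.array(c['camera_matrix'])@q;return k[:2]/k[2]
def totool(s,P): return (np.linalg.inv(T(s))@np.append(P,1))[:3]
E
python3 - <<'E'
from h import *
s=state();print(s)
for n in('side','top','wrist'):
    c=snap(n,n+'0');print(n,{k:(np.round(v,3).tolist() if k!='pixels' else 0) for k,v in c.items()})
print(T(s).round(3))
im=np.hstack([cv2.resize(load(n+'0')['pixels'],(400,300)) for n in('side','wrist')])
cv2.imwrite('pics/sw0.png',im)
E
```

```text
pics
{'time_s': 0.0, 'joint_pos': array([-1.29316203,  0.33388308,  0.03986159,  1.46629438, -0.01340937,
        1.34331088, -0.05848741]), 'joint_velocities': array([-0.0001071 , -0.00117761,  0.00031903,  0.00013085,  0.000305  ,
        0.00026765,  0.00102023]), 'joint_torque': array([-8.96175952e-04, -6.56342983e+01,  1.33461669e+00, -4.03829169e+01,
       -5.99392620e-02,  4.41766565e-02,  1.18781118e-04]), 'position': array([239.02994732, 603.94588457, 229.66577869]), 'orientation': array([-0.92828818,  1.3655561 ,  0.92664761]), 'force': array([-0.48081649,  0.29370174, -0.57435241]), 'moment': array([-0.00590334,  0.00174082, -0.01225811]), 'finger_gap': 87.22457914265809}
rot [ 0.69192751 -0.07702537 -0.24886483]
side {'pixels': 0, 'camera_matrix': [[408.293, 0.0, 280.838], [0.0, 408.293, 209.358], [0.0, 0.0, 1.0]], 'position': [298.858, -747.284, 726.924], 'rotation': [0.692, -0.077, -0.249]}
rot [ 0.04518051 -0.06942015 -1.56473928]
top {'pixels': 0, 'camera_matrix': [[432.692, 0.0, 273.949], [0.0, 432.692, 199.467], [0.0, 0.0, 1.0]], 'position': [374.981, -177.022, 1186.603], 'rotation': [0.045, -0.069, -1.565]}
wrist {'pixels': 0, 'camera_matrix': [[298.825, 0.0, 282.575], [0.0, 298.825, 210.282], [0.0, 0.0, 1.0]], 'mount': [[0.0, 0.251, -0.968, -153.65], [-0.001, 0.968, 0.251, 68.762], [1.0, 0.001, 0.0, -0.701], [0.0, 0.0, 0.0, 1.0]], 'position': [174.906, 628.879, 383.408], 'rotation': [[0.369, -0.9, -0.233], [0.929, 0.357, 0.094], [-0.002, -0.251, 0.968]]}
[[-1.00000e-03 -9.30000e-01  3.68000e-01  2.39030e+02]
 [-2.00000e-03  3.68000e-01  9.30000e-01  6.03946e+02]
 [-1.00000e+00 -0.00000e+00 -2.00000e-03  2.29666e+02]
 [ 0.00000e+00  0.00000e+00  0.00000e+00  1.00000e+00]]
```

View pics/top0.png

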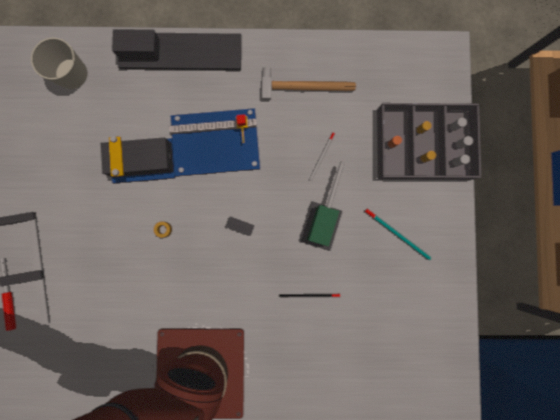

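View pics/sw0.png

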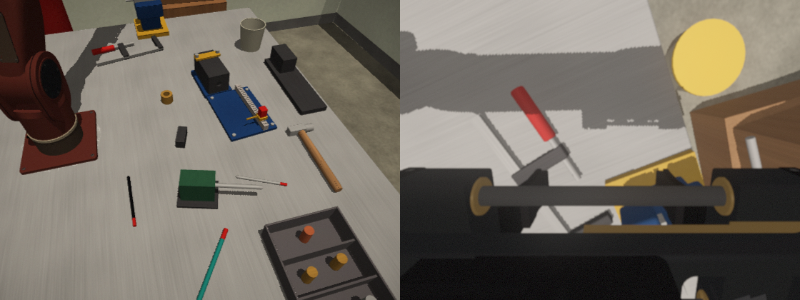

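The top view shows the fixture with its bore pointing left (block at about (137,157), cursor at about (241,120)). The green holster is at (322,225), with the rod sticking out towards (338,165). The black, turquoise and thin rods are the look-alikes. Next I measure a coarse pose for each part.

```bash
sed -i "s/    if c\['rotation'\].shape!=(3,3): .*/    if c['rotation'].shape!=(3,3): c['rotation']=R.from_rotvec(c['rotation']).as_matrix()/" h.py
python3 - <<'E'
from h import *
import cell
print([x for x in dir(cell) if not x.startswith('__')], getattr(cell,'tip_extent',None))
for n in('top0','side0'):
    c=load(n);c['rotation']=R.from_rotvec(c['rotation']).as_matrix();pickle.dump(c,open(f'pics/{n}.pkl','wb'))
c=load('top0')
hsv=cv2.cvtColor(c['pixels'],cv2.COLOR_BGR2HSV)
def big(m,k=1):
    cs=cv2.findContours(m.astype(np.uint8),cv2.RETR_EXTERNAL,cv2.CHAIN_APPROX_NONE)[0];return sorted(cs,key=cv2.contourArea)[::-1][:k]
g=cv2.inRange(hsv,(60,80,20),(85,255,140));g[:,370:]=0
q=big(g)[0];print('green',cv2.boxPoints(cv2.minAreaRect(q)).tolist())
for p in cv2.boxPoints(cv2.minAreaRect(q)): print(plane(c,*p,85).round(0))
b=cv2.inRange(hsv,(100,120,40),(125,255,255));b[200:]=0
cs=big(b,3)
for q in cs:
  print('blue',cv2.contourArea(q))
  for p in cv2.boxPoints(cv2.minAreaRect(q)): print(p.round(1),plane(c,*p,12).round(0))
r=cv2.inRange(hsv,(0,150,120),(8,255,255));r[200:]=0
for q in big(r,3): 
  p=q.reshape(-1,2).mean(0);print('red',cv2.contourArea(q),p,plane(c,*p,78).round(0))
y=cv2.inRange(hsv,(18,150,100),(30,255,255));y[200:]=0
for q in big(y,3): 
  p=q.reshape(-1,2).mean(0);print('yel',cv2.contourArea(q),p,plane(c,*p,100).round(0))
cv2.imwrite('pics/topcrop.png',cv2.resize(c['pixels'][90:260,95:365],None,fx=2.9,fy=2.9,interpolation=cv2.INTER_CUBIC))
E
```

```text
['MotionError', 'capture', 'close_job', 'state', 'tip_extent'] 8.0
green [[306.6868896484375, 239.40216064453125], [317.7366943359375, 204.042724609375], [338.6904296875, 210.59075927734375], [327.640625, 245.9501953125]]
[ 354. -277.   85.]
[ 445. -306.   85.]
[ 428. -359.   85.]
[ 338. -331.   85.]
blue 3544.0
[108.2 140.6] [620. 259.  12.]
[254.9 125.9] [ 664. -142.   12.]
[259.1 168.4] [ 546. -154.   12.]
[112.4 183.1] [503. 244.  12.]
blue 486.5
[171.3 115.6] [691.  89.  12.]
[253.6 108.7] [ 712. -137.   12.]
[254.3 117.3] [ 688. -140.   12.]
[172.  124.2] [667.  86.  12.]
blue 264.0
[552. 151.] [ 600. -965.   12.]
[559. 151.] [ 600. -985.   12.]
[559. 199.] [ 467. -979.   12.]
[552. 199.] [ 467. -960.   12.]
red 45.0 [240.80769231 119.11538462] [ 665. -107.   78.]
red 4.0 [331.6 135.5] [ 624. -343.   78.]
red 0.0 [394. 137.] [ 621. -506.   78.]
yel 353.5 [115.96907216 156.37113402] [561. 205. 100.]
yel 44.5 [430.69565217 154.91304348] [ 571. -593.  100.]
yel 43.5 [425.85714286 125.38095238] [ 647. -582.  100.]
```

View pics/topcrop.png

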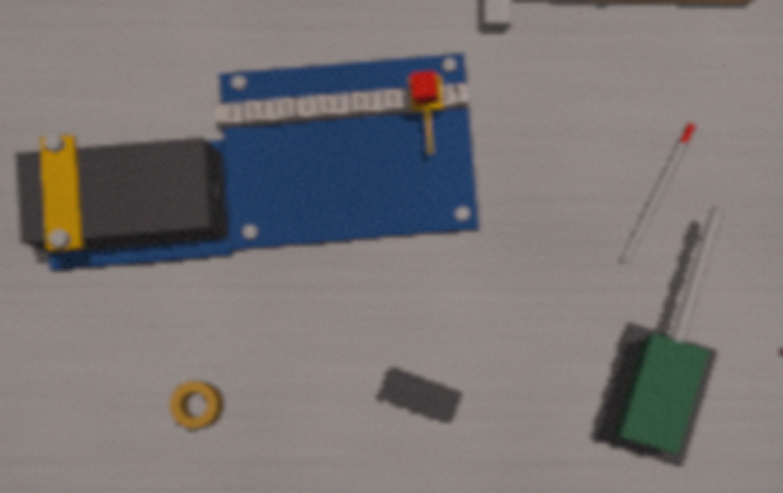

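```bash
cat >> h.py <<'E'
import json,os
# commanded pose kept as (x,y,z,yaw of jaw axis in deg); tool x straight down
def pose(c):
    y=np.radians(c[3]);z=np.array([np.cos(y),np.sin(y),0]);x=np.array([0,0,-1.]);M=np.column_stack([x,np.cross(z,x),z]);return M
def cmd(): return json.load(open('cmd.json'))
def calls(path,claw,n=5):
    """path: list of targets (x,y,z,yaw), one call each; prints rows, updates cmd.json by the rounded rows"""
    c=np.array(cmd() if os.path.exists('cmd.json') else CM0)
    for t in path:
        M=pose(c);d=M.T@(np.array(t[:3])-c[:3]);w=-(t[3]-c[3])
        d=np.round(d*2)/2;w=round(w*2)/2
        rows=[[claw]+np.round(d*(i+1)/n,1).tolist()+[round(w*(i+1)/n,1),0,0] for i in range(n)]
        print(json.dumps(rows));c=np.append(c[:3]+M@d,c[3]-w)
    json.dump(c.tolist(),open('cmd.json','w'));print('cmd',c.round(1))
def polar(a,b,k):
    ra,rb=np.hypot(*a[:2]),np.hypot(*b[:2]);ta,tb=np.arctan2(a[1],a[0]),np.arctan2(b[1],b[0]);out=[]
    for i in range(1,k+1):
        f=i/k;r=ra+f*(rb-ra);t=ta+f*(tb-ta);out.append([r*np.cos(t),r*np.sin(t),a[2]+f*(b[2]-a[2]),a[3]+f*(b[3]-a[3])])
    return out
E
python3 - <<'E'
from h import *
c=[239.2,604.4,230.5,68.4];json.dump(c,open('cmd.json','w'))
calls(polar(c,[456,-338,230,-107.5],7),1)
E
```

```text
[[1, 0.0, -33.0, -6.7, 5.0, 0, 0], [1, 0.0, -66.0, -13.4, 10.0, 0, 0], [1, 0.0, -99.0, -20.1, 15.0, 0, 0], [1, 0.0, -132.0, -26.8, 20.0, 0, 0], [1, 0.0, -165.0, -33.5, 25.0, 0, 0]]
[[1, 0.0, -33.1, -0.9, 5.1, 0, 0], [1, 0.0, -66.2, -1.8, 10.2, 0, 0], [1, 0.0, -99.3, -2.7, 15.3, 0, 0], [1, 0.0, -132.4, -3.6, 20.4, 0, 0], [1, 0.0, -165.5, -4.5, 25.5, 0, 0]]
[[1, 0.0, -32.1, 5.1, 5.0, 0, 0], [1, 0.0, -64.2, 10.2, 10.0, 0, 0], [1, 0.0, -96.3, 15.3, 15.0, 0, 0], [1, 0.0, -128.4, 20.4, 20.0, 0, 0], [1, 0.0, -160.5, 25.5, 25.0, 0, 0]]
[[1, 0.1, -30.1, 10.2, 5.0, 0, 0], [1, 0.2, -60.2, 20.4, 10.0, 0, 0], [1, 0.3, -90.3, 30.6, 15.0, 0, 0], [1, 0.4, -120.4, 40.8, 20.0, 0, 0], [1, 0.5, -150.5, 51.0, 25.0, 0, 0]]
[[1, -0.0, -27.4, 15.1, 5.0, 0, 0], [1, -0.0, -54.8, 30.2, 10.0, 0, 0], [1, -0.0, -82.2, 45.3, 15.0, 0, 0], [1, -0.0, -109.6, 60.4, 20.0, 0, 0], [1, -0.0, -137.0, 75.5, 25.0, 0, 0]]
[[1, -0.0, -23.9, 19.1, 5.1, 0, 0], [1, -0.0, -47.8, 38.2, 10.2, 0, 0], [1, -0.0, -71.7, 57.3, 15.3, 0, 0], [1, -0.0, -95.6, 76.4, 20.4, 0, 0], [1, -0.0, -119.5, 95.5, 25.5, 0, 0]]
[[1, 0.0, -19.7, 22.7, 5.0, 0, 0], [1, 0.0, -39.4, 45.4, 10.0, 0, 0], [1, 0.0, -59.1, 68.1, 15.0, 0, 0], [1, 0.0, -78.8, 90.8, 20.0, 0, 0], [1, 0.0, -98.5, 113.5, 25.0, 0, 0]]
cmd [ 456.  -337.9  230.  -107.6]
```

Request:
{"op": "jog_arm", "data": {
  "increments": [
    [1,0,-33,-6.7,5,0,0],
    [1,0,-66,-13.4,10,0,0],
    [1,0,-99,-20.1,15,0,0],
    [1,0,-132,-26.8,20,0,0],
    [1,0,-165,-33.5,25,0,0]
  ]
}}

```text
time_s: 0.57
position: [381.3, 511.3, 230.3]
orientation: [-0.589, 1.49, 0.589]
force: [0.2, 0.1, 0.5]
finger_gap: 86.9
```

Request:
{"op": "jog_arm", "data": {
  "increments": [
    [1,0,-33.1,-0.9,5.1,0,0],
    [1,0,-66.2,-1.8,10.2,0,0],
    [1,0,-99.3,-2.7,15.3,0,0],
    [1,0,-132.4,-3.6,20.4,0,0],
    [1,0,-165.5,-4.5,25.5,0,0]
  ]
}}

```text
time_s: 0.98
position: [491.5, 387.8, 230.4]
orientation: [-0.242, 1.558, 0.242]
force: [1.3, -0.3, -0.1]
finger_gap: 87.2
```

Request:
{"op": "jog_arm", "data": {
  "increments": [
    [1,0,-32.1,5.1,5,0,0],
    [1,0,-64.2,10.2,10,0,0],
    [1,0,-96.3,15.3,15,0,0],
    [1,0,-128.4,20.4,20,0,0],
    [1,0,-160.5,25.5,25,0,0]
  ]
}}

```text
time_s: 1.4
position: [564.7, 242.8, 230.4]
orientation: [0.1, 1.569, -0.101]
force: [0.3, 1.1, -0.3]
finger_gap: 86.9
```

Request:
{"op": "jog_arm", "data": {
  "increments": [
    [1,0,-30.1,10.2,5,0,0],
    [1,0,-60.2,20.4,10,0,0],
    [1,0,-90.3,30.6,15,0,0],
    [1,0,-120.4,40.8,20,0,0],
    [1,0.5,-150.5,51,25,0,0]
  ]
}}

```text
time_s: 1.82
position: [596.4, 87.2, 230.0]
orientation: [0.442, 1.525, -0.442]
force: [0.6, -0.0, 0.2]
finger_gap: 87.1
```

Request:
{"op": "jog_arm", "data": {
  "increments": [
    [1,0,-27.4,15.1,5,0,0],
    [1,0,-54.8,30.2,10,0,0],
    [1,0,-82.2,45.3,15,0,0],
    [1,0,-109.6,60.4,20,0,0],
    [1,0,-137,75.5,25,0,0]
  ]
}}

```text
time_s: 2.23
position: [587.1, -68.9, 230.0]
orientation: [0.78, 1.427, -0.78]
force: [-0.0, -0.2, 0.7]
finger_gap: 87.0
```

Request:
{"op": "jog_arm", "data": {
  "increments": [
    [1,0,-23.9,19.1,5.1,0,0],
    [1,0,-47.8,38.2,10.2,0,0],
    [1,0,-71.7,57.3,15.3,0,0],
    [1,0,-95.6,76.4,20.4,0,0],
    [1,0,-119.5,95.5,25.5,0,0]
  ]
}}

```text
time_s: 2.65
position: [538.3, -213.8, 230.0]
orientation: [1.117, 1.266, -1.116]
force: [0.1, 0.4, -0.2]
finger_gap: 86.8
```

Request:
{"op": "jog_arm", "data": {
  "increments": [
    [1,0,-19.7,22.7,5,0,0],
    [1,0,-39.4,45.4,10,0,0],
    [1,0,-59.1,68.1,15,0,0],
    [1,0,-78.8,90.8,20,0,0],
    [1,0,-98.5,113.5,25,0,0]
  ]
}}

```text
time_s: 3.07
position: [455.0, -338.8, 230.0]
orientation: [1.435, 1.046, -1.434]
force: [0.3, -0.5, 0.3]
finger_gap: 87.0
```

Run:
```python
from h import *
s=state();print(s['time_s'],s['position'],s['joint_pos'].round(2));print(T(s).round(3))
c=snap('wrist','w1')
```

```text
3.0667 [ 455.04201824 -338.77334328  230.02390335] [-0.3   0.25  1.02  1.71 -0.22  1.31 -1.12]
[[ 0.00000e+00  9.52000e-01 -3.06000e-01  4.55042e+02]
 [ 0.00000e+00 -3.06000e-01 -9.52000e-01 -3.38773e+02]
 [-1.00000e+00  0.00000e+00 -0.00000e+00  2.30024e+02]
 [ 0.00000e+00  0.00000e+00  0.00000e+00  1.00000e+00]]
```

View pics/w1.png

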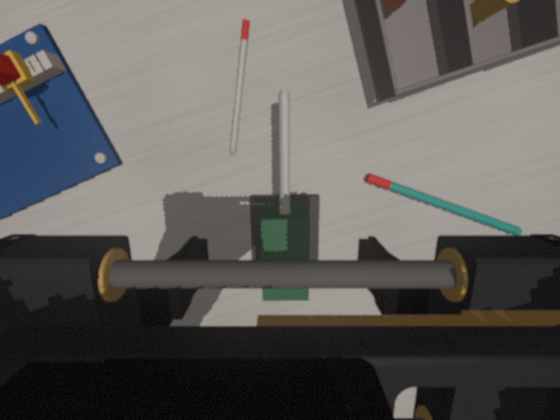

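The rod runs from its tip at about (285,92) to the holster mouth at about (285,214), and the jaws are nearly in line with it. I fit the rod axis.

Run:
```python
from h import *
c=load('w1');s=state()
g=cv2.cvtColor(c['pixels'],cv2.COLOR_BGR2GRAY).astype(int)
hsv=cv2.cvtColor(c['pixels'],cv2.COLOR_BGR2HSV)
for v in (95,110,140,170,200,208):
    print(v,g[v,272:300].tolist())
print(g[84:98,285].tolist()); print([tuple(c['pixels'][r,285]) for r in range(206,222,2)])
for (u,v) in ((285,92),(285.,214)):
    P=plane(c,u,v,54);print(P.round(1),totool(s,P).round(1))
```

```text
95 [155, 153, 155, 155, 156, 150, 135, 127, 133, 142, 154, 161, 166, 166, 160, 152, 145, 140, 151, 156, 156, 156, 157, 156, 156, 158, 157, 158]
110 [104, 94, 92, 94, 95, 93, 98, 116, 133, 143, 149, 154, 166, 168, 163, 155, 144, 141, 152, 155, 157, 157, 157, 156, 156, 155, 156, 156]
140 [104, 94, 95, 95, 94, 94, 100, 114, 128, 140, 150, 159, 168, 167, 164, 155, 149, 146, 152, 156, 156, 156, 156, 157, 156, 156, 155, 156]
170 [113, 95, 92, 92, 93, 91, 92, 104, 120, 138, 150, 155, 165, 165, 162, 155, 147, 142, 153, 156, 159, 159, 159, 158, 157, 159, 159, 157]
200 [49, 46, 50, 49, 50, 52, 55, 67, 82, 87, 92, 94, 92, 95, 91, 90, 89, 80, 65, 52, 53, 54, 47, 54, 51, 52, 54, 53]
208 [46, 49, 49, 50, 50, 50, 53, 68, 86, 95, 92, 91, 92, 92, 91, 89, 89, 79, 66, 54, 54, 52, 50, 50, 51, 51, 51, 52]
[157, 155, 154, 157, 157, 156, 156, 157, 160, 163, 163, 166, 166, 166]
[(np.uint8(88), np.uint8(92), np.uint8(94)), (np.uint8(86), np.uint8(92), np.uint8(95)), (np.uint8(88), np.uint8(92), np.uint8(95)), (np.uint8(86), np.uint8(91), np.uint8(93)), (np.uint8(65), np.uint8(72), np.uint8(69)), (np.uint8(45), np.uint8(56), np.uint8(44)), (np.uint8(54), np.uint8(68), np.uint8(51)), (np.uint8(73), np.uint8(94), np.uint8(66))]
[ 557.5 -375.1   54. ] [176.5 111.2  -5.5]
[ 433.1 -335.2   54. ] [176.5 -19.5  -3.7]
```

Request:
{"op": "jog_arm", "data": {
  "increments": [
    [1,30,1,-5,-1,0,0],
    [1,65,1,-5,-1,0,0],
    [1,100,1,-5,-1,0,0],
    [1,130,1,-5,-1,0,0],
    [1,155,1,-5,-1,0,0]
  ]
}}

```text
time_s: 3.53
position: [457.8, -332.5, 72.6]
orientation: [1.418, 1.06, -1.42]
force: [0.3, -0.7, -0.1]
finger_gap: 86.8
```

Request:
{"op": "jog_arm", "data": {
  "increments": [
    [1,15,0,0,0,0,0],
    [1,25,0,0,0,0,0],
    [1,32,0,0,0,0,0],
    [1,32,0,0,0,0,0],
    [0.5,32,0,0,0,0,0]
  ]
}}

```text
time_s: 3.95
position: [458.9, -333.6, 43.6]
orientation: [1.419, 1.058, -1.419]
force: [-0.5, -0.2, 0.3]
finger_gap: 84.9
```

Run:
```python
from h import *
s=state();print(s['position'],s['force'],s['finger_gap'])
c=snap('wrist','w2');g=cv2.cvtColor(c['pixels'],cv2.COLOR_BGR2GRAY).astype(int)
```

```text
[ 458.85800371 -333.64826024   43.64080943] [-0.50731239 -0.20881264  0.25569406] 84.86400378661737
```

View pics/w2.png

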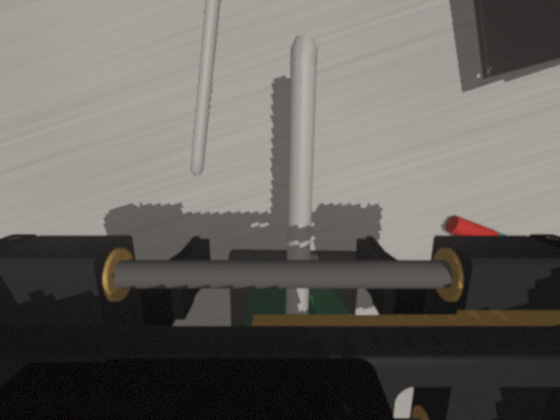

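Run:
```python
from h import *
s=state();print(T(s).round(4))
for n in('w1','w2'):
    c=load(n);print(n,c.keys(),c['position'],np.array(c['camera_matrix']).tolist());print(c['rotation'].round(4));print(np.array(c['mount']).round(4))
    if n=='w1': pts=((284.2,95),(284.7,208))
    else: pts=((304,42),(302,150),(298,310))
    for p in pts: 
        P=plane(c,*p,54);print(P.round(1),totool(s,P).round(1))
```

```text
[[ 1.200000e-03  9.584000e-01 -2.854000e-01  4.591347e+02]
 [-6.000000e-04 -2.854000e-01 -9.584000e-01 -3.338134e+02]
 [-1.000000e+00  1.400000e-03  2.000000e-04  4.404660e+01]
 [ 0.000000e+00  0.000000e+00  0.000000e+00  1.000000e+00]]
w1 dict_keys(['pixels', 'camera_matrix', 'mount', 'position', 'rotation']) [ 518.99302937 -360.1031734   383.67686281] [[298.82529536949625, 0.0, 282.57505409751394], [0.0, 298.82529536949625, 210.28215951569285], [0.0, 0.0, 1.0]]
[[-3.073e-01  9.215e-01  2.376e-01]
 [-9.516e-01 -2.975e-01 -7.700e-02]
 [-3.000e-04 -2.497e-01  9.683e-01]]
[[-1.000000e-04  2.498000e-01 -9.683000e-01 -1.536508e+02]
 [-1.200000e-03  9.683000e-01  2.498000e-01  6.741610e+01]
 [ 1.000000e+00  1.200000e-03  2.000000e-04  6.584000e-01]
 [ 0.000000e+00  0.000000e+00  0.000000e+00  1.000000e+00]]
[ 555.  -373.4   54. ] [ -9.8 103.2  10.6]
[ 439.9 -337.    54. ] [-10.  -17.5   8.5]
w2 dict_keys(['pixels', 'camera_matrix', 'mount', 'position', 'rotation']) [ 523.20347487 -353.44966079  197.32714241] [[298.82529536949625, 0.0, 282.57505409751394], [0.0, 298.82529536949625, 210.28215951569285], [0.0, 0.0, 1.0]]
[[-2.866e-01  9.278e-01  2.389e-01]
 [-9.580e-01 -2.777e-01 -7.110e-02]
 [ 4.000e-04 -2.493e-01  9.684e-01]]
[[-1.000000e-04  2.498000e-01 -9.683000e-01 -1.536507e+02]
 [-1.200000e-03  9.683000e-01  2.498000e-01  6.740160e+01]
 [ 1.000000e+00  1.200000e-03  2.000000e-04  6.430000e-01]
 [ 0.000000e+00  0.000000e+00  0.000000e+00  1.000000e+00]]
[ 557.2 -373.3   54. ] [ -9.8 105.3   9.9]
[ 513.3 -360.1   54. ] [-9.9 59.4  9.7]
[ 432.  -334.9   54. ] [-10.  -25.7   8.8]
```

Request:
{"op": "jog_arm", "data": {
  "increments": [
    [0.8,0,0,4.5,0.5,0,0],
    [0.8,0,0,9,0.5,0,0],
    [0.8,0,0,9,0.5,0,0],
    [0.8,0,0,9,0.5,0,0]
  ]
}}

```text
time_s: 4.33
position: [455.9, -342.7, 43.5]
orientation: [1.426, 1.052, -1.426]
force: [-0.5, 0.2, -0.0]
finger_gap: 70.2
```

Run:
```python
from h import *
c=snap('wrist','w3');s=state();print(s['position'],s['force'],s['finger_gap'])
g=cv2.cvtColor(c['pixels'],cv2.COLOR_BGR2GRAY).astype(int)
print(T(s).round(4).tolist())
for v in(60,150,210): print(v,g[v,260:310].tolist())
for p in ((557.2,-373.3,54),(432,-334.9,54)): print(totool(s,p).round(1),proj(c,p))
```

```text
[ 456.01371034 -342.34015845   43.3565878 ] [ 0.34825372  0.33567954 -0.38518289] 69.72140682549197
[[0.0004, 0.9557, -0.2942, 456.0137], [-0.0002, -0.2942, -0.9557, -342.3402], [-1.0, 0.0005, 0.0001, 43.3566], [0.0, 0.0, 0.0, 1.0]]
60 [162, 162, 164, 164, 164, 164, 156, 134, 122, 124, 132, 141, 148, 153, 155, 159, 163, 169, 176, 178, 181, 181, 178, 175, 171, 168, 164, 160, 155, 151, 145, 138, 131, 134, 153, 162, 163, 162, 162, 163, 162, 160, 162, 163, 163, 165, 163, 163, 163, 164]
150 [99, 101, 99, 100, 100, 100, 102, 101, 107, 119, 128, 137, 144, 148, 152, 156, 160, 165, 170, 173, 177, 178, 177, 175, 173, 169, 167, 161, 159, 153, 147, 141, 141, 156, 163, 164, 164, 163, 164, 163, 162, 164, 162, 164, 164, 164, 163, 166, 164, 167]
210 [97, 98, 98, 98, 96, 99, 98, 96, 100, 113, 123, 133, 140, 147, 151, 155, 158, 162, 165, 168, 171, 172, 172, 169, 170, 167, 164, 159, 155, 148, 140, 137, 146, 161, 163, 162, 162, 159, 154, 153, 162, 166, 166, 164, 158, 135, 112, 99, 99, 97]
[-10.6 105.8  -0.2] [279.55172712  41.26927237]
[-10.7 -25.1  -0. ] [280.83357576 309.76062242]
```

Request:
{"op": "jog_arm", "data": {
  "increments": [
    [0,0,0,0,0,0,0],
    [0,0,0,0,0,0,0],
    [0,0,0,0,0,0,0],
    [0,0,0,0,0,0,0],
    [0,0,0,0,0,0,0]
  ]
}}

```text
time_s: 4.8
position: [456.0, -341.9, 43.1]
orientation: [1.425, 1.053, -1.425]
force: [-0.1, -1.0, -0.7]
finger_gap: 44.0
```

Request:
{"op": "jog_arm", "data": {
  "increments": [
    [0,0,0,0,0,0,0],
    [0,0,0,0,0,0,0],
    [0,0,0,0,0,0,0],
    [0,0,0,0,0,0,0]
  ]
}}

```text
time_s: 5.13
position: [456.0, -342.0, 43.1]
orientation: [1.425, 1.053, -1.425]
force: [0.3, 0.1, 1.3]
finger_gap: 17.5
```

Request:
{"op": "jog_arm", "data": {
  "increments": [
    [0,0,0,0,0,0,0],
    [0,0,0,0,0,0,0],
    [0,0,0,0,0,0,0],
    [0,0,0,0,0,0,0]
  ]
}}

```text
time_s: 5.47
position: [456.0, -342.0, 43.1]
orientation: [1.425, 1.053, -1.425]
force: [0.1, 0.6, 1.6]
finger_gap: 11.2
```

Request:
{"op": "jog_arm", "data": {
  "increments": [
    [0,0,5,0,0,0,0],
    [0,0,12,0,0,0,0],
    [0,0,20,0,0,0,0]
  ]
}}

```text
time_s: 5.72
position: [475.8, -348.0, 43.0]
orientation: [1.426, 1.053, -1.425]
force: [-0.4, 0.3, -2.0]
finger_gap: 10.6
```

Request:
{"op": "jog_arm", "data": {
  "increments": [
    [0,0,15,0,0,0,0],
    [0,0,35,0,0,0,0],
    [0,0,55,0,0,0,0],
    [0,0,75,0,0,0,0],
    [0,0,95,0,0,0,0]
  ]
}}

```text
time_s: 6.13
position: [567.8, -375.9, 42.5]
orientation: [1.425, 1.054, -1.425]
force: [-0.1, 0.0, -1.8]
finger_gap: 11.0
```

Request:
{"op": "jog_arm", "data": {
  "increments": [
    [0,-10,5,0,0,0,0],
    [0,-35,5,0,0,0,0],
    [0,-65,5,0,0,0,0],
    [0,-87,5,0,0,0,0],
    [0,-87,5,0,0,0,0]
  ]
}}

```text
time_s: 6.55
position: [572.7, -379.4, 135.4]
orientation: [1.426, 1.046, -1.422]
force: [1.6, -1.5, -1.5]
finger_gap: 10.8
```

Run:
```python
from h import *
c=snap('wrist','w4');s=state();print(s['position'],s['force'],s['finger_gap'],s['joint_pos'].round(2))
print(T(s).round(4).tolist())
```

```text
[ 572.10827292 -378.50784936  132.82321522] [ 0.36283253  0.41295709 -2.48274336] 11.139505400190448 [-0.07  0.6   0.86  1.52 -0.47  1.23 -1.01]
[[0.004, 0.9559, -0.2937, 572.1083], [-0.0024, -0.2937, -0.9559, -378.5078], [-1.0, 0.0045, 0.0011, 132.8232], [0.0, 0.0, 0.0, 1.0]]
```

View pics/w4.png

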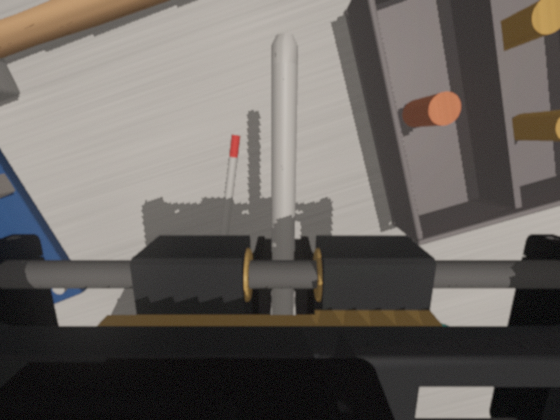

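Run:
```python
from h import *
json.dump([572.1,-378.5,131,-107.1],open('cmd.json','w'))
a=np.array([572.1,-378.5,131,-107.1]);b=np.array([586,-88,190,4.9])
calls([a+(b-a)*f for f in(.25,.5,.75,1)],0)
```

```text
[[0, -3.0, -3.6, -14.1, -5.6, 0, 0], [0, -6.0, -7.2, -28.2, -11.2, 0, 0], [0, -9.0, -10.8, -42.3, -16.8, 0, 0], [0, -12.0, -14.4, -56.4, -22.4, 0, 0], [0, -15.0, -18.0, -70.5, -28.0, 0, 0]]
[[0, -2.9, 3.4, -14.1, -5.6, 0, 0], [0, -5.8, 6.8, -28.2, -11.2, 0, 0], [0, -8.7, 10.2, -42.3, -16.8, 0, 0], [0, -11.6, 13.6, -56.4, -22.4, 0, 0], [0, -14.5, 17.0, -70.5, -28.0, 0, 0]]
[[0, -3.0, 9.7, -10.9, -5.6, 0, 0], [0, -6.0, 19.4, -21.8, -11.2, 0, 0], [0, -9.0, 29.1, -32.7, -16.8, 0, 0], [0, -12.0, 38.8, -43.6, -22.4, 0, 0], [0, -15.0, 48.5, -54.5, -28.0, 0, 0]]
[[0, -2.9, 13.6, -5.0, -5.6, 0, 0], [0, -5.8, 27.2, -10.0, -11.2, 0, 0], [0, -8.7, 40.8, -15.0, -16.8, 0, 0], [0, -11.6, 54.4, -20.0, -22.4, 0, 0], [0, -14.5, 68.0, -25.0, -28.0, 0, 0]]
cmd [586.2 -88.2 190.    4.9]
```

Request:
{"op": "jog_arm", "data": {
  "increments": [
    [0,-3,-3.6,-14.1,-5.6,0,0],
    [0,-6,-7.2,-28.2,-11.2,0,0],
    [0,-9,-10.8,-42.3,-16.8,0,0],
    [0,-12,-14.4,-56.4,-22.4,0,0],
    [0,-15,-18,-70.5,-28,0,0]
  ]
}}

```text
time_s: 7.02
position: [573.8, -303.4, 143.8]
orientation: [1.064, 1.297, -1.065]
force: [-0.6, -0.3, -1.4]
finger_gap: 11.1
```

Request:
{"op": "jog_arm", "data": {
  "increments": [
    [0,-3,3.4,-14.1,-5.6,0,0],
    [0,-6,6.8,-28.2,-11.2,0,0],
    [0,-9,10.2,-42.3,-16.8,0,0],
    [0,-12,13.6,-56.4,-22.4,0,0],
    [0,-14.5,17,-70.5,-28,0,0]
  ]
}}

```text
time_s: 7.43
position: [577.2, -231.0, 158.5]
orientation: [0.692, 1.459, -0.692]
force: [0.3, 0.0, -2.5]
finger_gap: 11.0
```

Request:
{"op": "jog_arm", "data": {
  "increments": [
    [0,-3,9.7,-10.9,-5.6,0,0],
    [0,-6,19.4,-21.8,-11.2,0,0],
    [0,-9,29.1,-32.7,-16.8,0,0],
    [0,-12,38.8,-43.6,-22.4,0,0],
    [0,-15,48.5,-54.5,-28,0,0]
  ]
}}

```text
time_s: 7.85
position: [580.6, -158.2, 173.4]
orientation: [0.312, 1.55, -0.312]
force: [-0.5, -0.0, -1.0]
finger_gap: 10.9
```

Request:
{"op": "jog_arm", "data": {
  "increments": [
    [0,-3,13.6,-5,-5.6,0,0],
    [0,-6,27.2,-10,-11.2,0,0],
    [0,-9,40.8,-15,-16.8,0,0],
    [0,-11.6,54.4,-20,-22.4,0,0],
    [0,-14.5,68,-25,-28,0,0]
  ]
}}

```text
time_s: 8.27
position: [584.2, -85.9, 187.9]
orientation: [-0.071, 1.572, 0.072]
force: [-0.2, -0.1, -1.7]
finger_gap: 11.0
```

Request:
{"op": "jog_arm", "data": {
  "increments": [
    [0,0,0,0,0,0,0],
    [0,0,0,0,0,0,0],
    [0,0,0,0,0,0,0]
  ]
}}

```text
time_s: 8.52
position: [584.3, -87.7, 188.3]
orientation: [-0.065, 1.571, 0.065]
force: [-0.1, -0.7, -2.6]
finger_gap: 11.2
```

Run:
```python
from h import *
c=snap('wrist','w5');s=state();print(s['position'],s['force'],s['finger_gap'],s['joint_pos'].round(2))
print(T(s).round(4).tolist())
```

```text
[584.29063947 -88.02333235 188.38991936] [ 0.22487014  0.0035229  -1.47390353] 10.71025367418068 [-0.32  0.25  0.47  1.69 -0.12  1.23  0.26]
[[-0.0011, -0.0825, 0.9966, 584.2906], [-0.0005, 0.9966, 0.0825, -88.0233], [-1.0, -0.0004, -0.0011, 188.3899], [0.0, 0.0, 0.0, 1.0]]
```

View pics/w5.png

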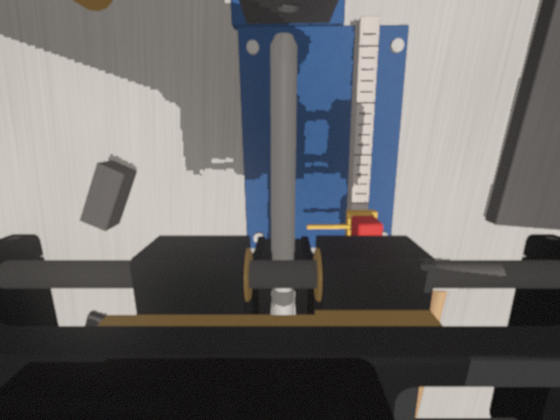

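Run:
```python
from h import *
c=load('w5');im=c['pixels'];hsv=cv2.cvtColor(im,cv2.COLOR_BGR2HSV)
b=cv2.inRange(hsv,(100,110,20),(125,255,255))
L=[];Rr=[]
for v in range(40,205,5):
    u=np.where(b[v])[0]; 
    L.append((u.min(),v)); Rr.append((u.max()+1,v))
def fit(A):
    A=np.array(A,float);
    for _ in range(3):
        k=np.polyfit(A[:,1],A[:,0],1);r=A[:,0]-np.polyval(k,A[:,1]);A=A[abs(r)<max(1.0,2*r.std())]
    return k,r.std(),len(A)
for A,n,y in((L,'L',50),(Rr,'R',-120)):
    k,sd,m=fit(A);P=[plane(c,np.polyval(k,v),v,12) for v in(40,200)]
    d=P[0]-P[1];print(n,k,sd,m,P[0].round(1),P[1].round(1),'yaw',np.degrees(np.arctan2(d[1],d[0])))
    a=np.arctan2(d[1],d[0]);yf=np.array([-np.sin(a),np.cos(a)]);print(' axis pt from this',(P[1][:2]-y*yf).round(1),(P[0][:2]-y*yf).round(1))
# top edge of plate right part
U=[(u,np.where(b[:60,u])[0].min()) for u in range(375,400,3)]+[(u,np.where(b[15:60,u])[0].min()+15) for u in range(300,345,5)];print(U)
cv2.imwrite('pics/c5.png',cv2.resize(im[0:70,220:420],None,fx=4,fy=4,interpolation=cv2.INTER_CUBIC))
```

```text
L [5.00159532e-02 2.37524049e+02] 0.8416545065803109 27 [527.8  65.3  12. ] [544.2 -96.7  12. ] yaw 95.79262180027082
 axis pt from this [594.  -91.6] [577.5  70.4]
R [-8.41178002e-02  4.09478787e+02] 0.28777323998618065 32 [692.7  78.8  12. ] [707.7 -83.3  12. ] yaw 95.26975928387955
 axis pt from this [588.2 -94.3] [573.3  67.8]Traceback (most recent call last):
  File "<stdin>", line 18, in <module>
    return umr_minimum(a, axis, None, out, keepdims, initial, where)
ValueError: zero-size array to reduction operation minimum which has no identity
```

Run:
```python
from h import *
c=load('w5');im=c['pixels'].astype(int)
for v in(60,100,150,200): print(v,im[v,232:252].tolist()[::1] if v==100 else (im[v,232:252,0]-im[v,232:252,2]).tolist())
for v in(60,150): print('R',v,(im[v,385:412,0]-im[v,385:412,2]).tolist())
print('top', (im[12:40,390,0]-im[12:40,390,2]).tolist(),(im[12:40,320,0]-im[12:40,320,2]).tolist())
cv2.imwrite('pics/c5.png',cv2.resize(c['pixels'][0:70,220:420],None,fx=4,fy=4,interpolation=cv2.INTER_CUBIC))
```

```text
60 [-9, -10, -9, -9, -8, -9, -2, 15, 39, 44, 46, 47, 46, 44, 45, 46, 45, 44, 46, 45]
100 [[113, 118, 121], [112, 117, 120], [108, 113, 116], [110, 114, 117], [111, 115, 119], [109, 113, 118], [113, 117, 121], [107, 112, 114], [97, 94, 94], [88, 73, 66], [86, 62, 48], [88, 62, 47], [90, 63, 47], [89, 64, 47], [88, 63, 46], [89, 64, 46], [87, 62, 47], [88, 63, 46], [86, 61, 46], [89, 64, 48]]
150 [-9, -9, -8, -9, -9, -9, -8, -9, -9, -8, 0, 16, 33, 39, 37, 38, 36, 39, 37, 38]
200 [-11, -12, -12, -12, -11, -12, -12, -12, -11, -11, -12, -12, -9, 13, 53, 71, 72, 71, 72, 73]
R 60 [71, 70, 68, 71, 69, 70, 69, 69, 70, 70, 69, 68, 69, 68, 68, 69, 69, 69, 69, 63, 26, -1, -9, -12, -12, -13, -11]
R 150 [73, 69, 70, 70, 72, 70, 69, 67, 70, 69, 69, 67, 45, 11, -7, -10, -12, -11, -12, -12, -11, -12, -12, -12, -11, -10, -11]
top [-11, -12, -12, -12, -11, -12, -12, -13, -12, -12, -11, -10, -4, 24, 60, 67, 69, 69, 69, 68, 69, 70, 69, 68, 68, 68, 69, 69] [-2, -1, -1, -1, -1, -2, -3, 1, -1, 8, 26, 50, 57, 58, 67, 77, 81, 80, 80, 80, 80, 79, 80, 80, 80, 78, 79, 80]
```

View pics/c5.png

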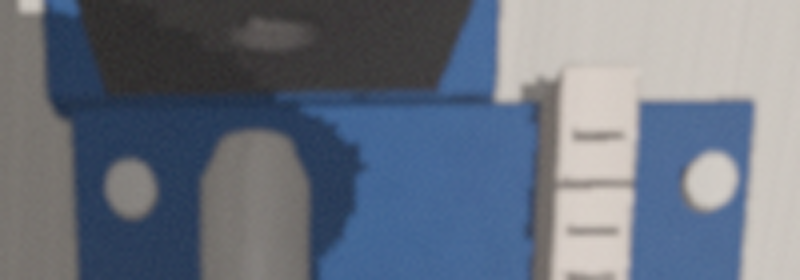

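The crop shows the bore's opening at about pixel (289,9), and the block's front lower edge running from about (246.3,23) to (329.2,22).

Run:
```python
from h import *
c=load('w5')
pp=lambda u,v,z:plane(c,u,v,z).round(1)
print('L',pp(239.7,60,12),pp(243.6,150,12),pp(245.9,200,12));print('R',pp(405.4,60,12),pp(397.6,150,12))
print('face',pp(246.3,23,17),pp(329.2,22,17),'bore',pp(289.2,9,55))
print('topR',pp(390,25.5,12),'rod tip',pp(285,35,199),pp(284,220,199))
s=state()
print('mark end',pp(307,227,47))
c=load('top0');print('top: mark',pp(95+429/2.9,90+155/2.9,47),'R corners',pp(259.8,169,12),pp(254.7,108.6,12),'L',pp(170.5,115.2,12))
```

```text
L [528.8  47.2  12. ] [537.1 -41.6  12. ] [542.4 -96.8  12. ]
R [695.4  60.8  12. ] [703.4 -28.   12. ]
face [534.4  79.4  17. ] [614.1  86.7  17. ] bore [575.1  81.2  55. ]
topR [674.6  90.2  12. ] rod tip [575.6  20.4 199. ] [582. -62. 199.]
mark end [ 610.6 -112.1   47. ]
top: mark [ 607.5 -111.1   47. ] R corners [ 544.3 -155.9   12. ] [ 712.3 -140.6   12. ] L [691.7  90.7  12. ]
```

Request:
{"op": "jog_arm", "data": {
  "increments": [
    [0,0,15,5.5,-0.5,0,1],
    [0,30,30,5.5,-0.5,0,1],
    [0,65,30,5.5,-0.5,0,1],
    [0,100,30,5.5,-0.5,0,1],
    [0,125,30,5.5,-0.5,0,1]
  ]
}}

```text
time_s: 8.98
position: [586.5, -56.2, 61.1]
orientation: [-0.059, 1.573, 0.087]
force: [-0.9, -0.9, -2.8]
finger_gap: 11.2
```

Request:
{"op": "jog_arm", "data": {
  "increments": [
    [0,10,0,0,0,0,0],
    [0,19,0,0,0,0,0],
    [0,19,0,0,0,0,0],
    [0,19,0,0,0,0,0]
  ]
}}

```text
time_s: 9.32
position: [588.4, -56.5, 46.1]
orientation: [-0.06, 1.569, 0.087]
force: [-0.0, -0.2, -1.2]
finger_gap: 11.4
```

Run:
```python
from h import *
c=snap('wrist','w6');s=state();print(s['position'],s['force'],s['moment'],s['finger_gap'])
print(T(s).round(4).tolist())
for p in ((574.6,82,55),(534.8,78.4,93),(614.4,85.6,93),(577,55,55)): print(proj(c,p).round(1))
c2=snap('side','s6')
a=c['pixels'][:230,150:430]; p=proj(c2,(576,40,55)).astype(int);print(p)
b=c2['pixels'][p[1]-60:p[1]+55,p[0]-70:p[0]+70]
cv2.imwrite('pics/c6.png',np.hstack([cv2.resize(a,(448,368)),cv2.resize(b,(352,289)) if 0 else cv2.copyMakeBorder(cv2.resize(b,(350,288)),0,80,0,0,cv2.BORDER_CONSTANT)]))
```

```text
[588.81968233 -56.48199362  46.61850079] [ 0.0021081   0.4992883  -0.74494602] [-0.1215834   0.05309073 -0.04244904] 11.204784640652628
[[0.0008, -0.0938, 0.9956, 588.8197], [0.0175, 0.9954, 0.0937, -56.482], [-0.9998, 0.0173, 0.0024, 46.6185], [0.0, 0.0, 0.0, 1.0]]
[282.5 -44.5]
[ 146.1 -122.2]
[ 418.9 -121. ]
[282.2  28.1]
[311 127]
```

View pics/c6.png

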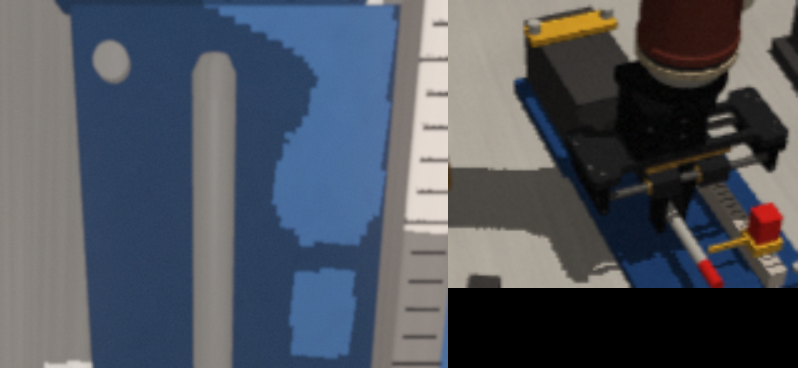

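Request:
{"op": "jog_arm", "data": {
  "increments": [
    [0,2.5,0,-1,0,0,0],
    [0,2.5,7,-1,0,0,0],
    [0,2.5,14,-1,0,0,0],
    [0,2.5,21,-1,0,0,0],
    [0,2.5,25,-1,0,0,0]
  ]
}}

```text
time_s: 9.83
position: [584.2, -29.4, 43.2]
orientation: [-0.061, 1.57, 0.09]
force: [-0.5, 0.5, -2.8]
finger_gap: 11.0
```

Request:
{"op": "jog_arm", "data": {
  "increments": [
    [0,0,4,0,0,0,0],
    [0,0,8,0,0,0,0],
    [0,0,12,0,0,0,0]
  ]
}}

```text
time_s: 10.08
position: [583.2, -19.2, 43.3]
orientation: [-0.061, 1.57, 0.088]
force: [-0.4, -0.6, -1.7]
finger_gap: 11.4
```

Request:
{"op": "jog_arm", "data": {
  "increments": [
    [0,-0.5,6,0.5,0,0,0],
    [0,-0.5,12,0.5,0,0,0],
    [0,-0.5,18,0.5,0,0,0],
    [0,-0.5,24,0.5,0,0,0]
  ]
}}

```text
time_s: 10.42
position: [581.2, 5.2, 44.1]
orientation: [-0.061, 1.57, 0.088]
force: [-0.2, -0.2, -2.0]
finger_gap: 11.2
```

Request:
{"op": "jog_arm", "data": {
  "increments": [
    [0,0,6,0,0,0,0],
    [0,0,12,0,0,0,0],
    [0,0,18,0,0,0,0],
    [0,0,24,0,0,0,0]
  ]
}}

```text
time_s: 10.75
position: [579.0, 29.0, 44.5]
orientation: [-0.061, 1.57, 0.088]
force: [-0.3, -0.4, -2.3]
finger_gap: 10.9
```

Request:
{"op": "jog_arm", "data": {
  "increments": [
    [0,0,6,0,0,0,0],
    [0,0,12,0,0,0,0],
    [0,0,18,0,0,0,0],
    [0,0,24,0,0,0,0],
    [0,0,31,0,0,0,0]
  ]
}}

```text
time_s: 11.17
position: [576.1, 59.6, 45.1]
orientation: [-0.06, 1.57, 0.088]
force: [0.1, 0.3, -2.1]
finger_gap: 10.8
```

Request:
{"op": "jog_arm", "data": {
  "increments": [
    [0,0,0,0,0,0,0],
    [0.3,0,0,0,0,0,0],
    [0.3,0,0,0,0,0,0],
    [0.3,0,0,0,0,0,0],
    [0.3,0,0,0,0,0,0]
  ]
}}

```text
time_s: 11.58
position: [576.4, 58.7, 45.3]
orientation: [-0.06, 1.57, 0.087]
force: [0.3, -1.2, 0.5]
finger_gap: 24.7
```

Request:
{"op": "jog_arm", "data": {
  "increments": [
    [0.4,0,0,0,0,0,0],
    [0.4,0,-20,0,0,0,0],
    [0.4,1,-45,0,0,0,0],
    [0.4,2,-70,0,0,0,0],
    [0.4,2,-87,0,0,0,0]
  ]
}}

```text
time_s: 12.0
position: [584.3, -30.2, 41.6]
orientation: [-0.06, 1.57, 0.086]
force: [0.6, 0.3, 0.6]
finger_gap: 34.4
```

Run:
```python
from h import *
s=state();print(s['position'],s['force'],s['finger_gap']);print(T(s)[:,2].round(4))
c=snap('wrist','w7')
c2=snap('side','s7')
b=c2['pixels'][70:200,240:400]
cv2.imwrite('pics/c7.png',np.hstack([cv2.resize(c['pixels'],(400,300)),cv2.resize(b,(369,300),interpolation=cv2.INTER_CUBIC)]))
for x in(0,-50,-100,-134):
    m=np.array([574.6,82,53])+x*np.array([-.0906,.9959,.035]);print(x,proj(c,m).round(1),totool(s,m).round(1))
```

```text
[584.31791523 -30.22308029  41.56105533] [0.58948621 0.30387465 0.64959481] 34.35279454033308
[9.957e-01 9.260e-02 1.000e-04 0.000e+00]
0 [286.   24.5] [ -9.6 112.8   0.7]
-50 [285.6 143.8] [-8.7 62.8  0.6]
-100 [285.3 242.4] [-7.7 12.8  0.5]
-134 [285.1 300.3] [ -7.1 -21.2   0.4]
```

View pics/c7.png

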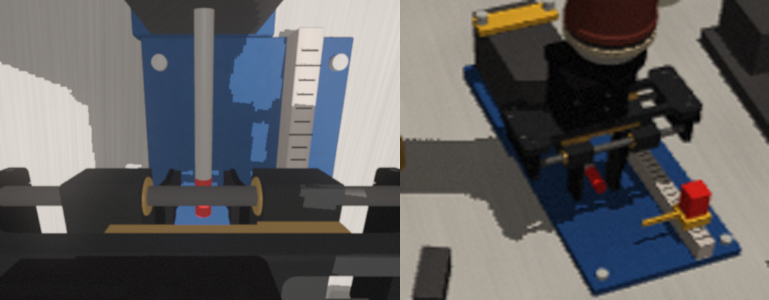

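The rod sits in the bore, with its red tail between the fingers; it ends at about (285,300) in full-size pixels. I regrip it here.

Request:
{"op": "jog_arm", "data": {
  "increments": [
    [0,2,0,0,0,0,0],
    [0,2,0,0,0,0,0],
    [0,2,0,0,0,0,0],
    [0,2,0,0,0,0,0],
    [0,2,0,0,0,0,0]
  ]
}}

```text
time_s: 12.52
position: [584.4, -26.3, 39.6]
orientation: [-0.061, 1.57, 0.089]
force: [0.2, 0.8, -0.1]
finger_gap: 11.1
```

Request:
{"op": "jog_arm", "data": {
  "increments": [
    [0,0,0,0,0,0,0],
    [0,0,0,0,0,0,0],
    [0,0,0,0,0,0,0],
    [0,0,0,0,0,0,0]
  ]
}}

```text
time_s: 12.85
position: [584.3, -27.2, 39.5]
orientation: [-0.061, 1.57, 0.088]
force: [-0.1, 0.5, -0.8]
finger_gap: 11.2
```

Request:
{"op": "jog_arm", "data": {
  "increments": [
    [0,0,0,0,0,0,0],
    [0,0,0,0,0,0,0]
  ]
}}

```text
time_s: 13.02
position: [584.4, -27.4, 39.6]
orientation: [-0.06, 1.57, 0.088]
force: [-0.5, 0.1, 0.1]
finger_gap: 10.8
```

Request:
{"op": "jog_arm", "data": {
  "increments": [
    [0,-1,0,0,0,0,0.6],
    [0,-2,0,0,0,0,1.2],
    [0,-3.5,0,0,0,0,1.8],
    [0,-3.5,0,0,0,0,1.8]
  ]
}}

```text
time_s: 13.35
position: [584.4, -28.5, 43.3]
orientation: [-0.034, 1.571, 0.112]
force: [-1.1, -0.7, -2.0]
finger_gap: 10.9
```

```bash
python3 -c "
from h import *
s=state();print(s['position'],s['force'],s['moment'],T(s)[:3,1].round(4))"
```

```text
[584.36018803 -28.48434298  43.29083627] [-1.0747644  -0.74647085 -2.03677123] [-0.33601167 -0.00758003 -0.00523093] [-0.0928  0.9945  0.0493]
```

Request:
{"op": "jog_arm", "data": {
  "increments": [
    [0,0.2,4,0,0,0,0],
    [0,0.4,8,0,0,0,0],
    [0,0.6,12,0,0,0,0],
    [0,0.8,16,0,0,0,0],
    [0,0.9,18,0,0,0,0]
  ]
}}

```text
time_s: 13.77
position: [582.6, -8.2, 43.0]
orientation: [-0.037, 1.572, 0.114]
force: [0.1, 0.7, -2.6]
finger_gap: 10.7
```

Request:
{"op": "jog_arm", "data": {
  "increments": [
    [0,0.1,1.5,0,0,0,0],
    [0,0.2,3,0,0,0,0],
    [0,0.2,4.5,0,0,0,0]
  ]
}}

```text
time_s: 14.02
position: [582.2, -4.9, 43.1]
orientation: [-0.036, 1.571, 0.112]
force: [-0.7, -0.6, -2.1]
finger_gap: 10.9
```

Request:
{"op": "jog_arm", "data": {
  "increments": [
    [0,0,1,0,0,0,0],
    [0,0.1,2,0,0,0,0],
    [0,0.2,3,0,0,0,0]
  ]
}}

```text
time_s: 14.27
position: [581.9, -2.0, 43.0]
orientation: [-0.036, 1.571, 0.112]
force: [0.9, -0.1, -1.9]
finger_gap: 10.9
```

Request:
{"op": "jog_arm", "data": {
  "increments": [
    [0,0,1,0,0,0,0],
    [0,0.1,2,0,0,0,0],
    [0,0.1,2.5,0,0,0,0]
  ]
}}

```text
time_s: 14.52
position: [581.7, 0.7, 43.0]
orientation: [-0.036, 1.571, 0.113]
force: [-0.0, -0.5, -2.2]
finger_gap: 11.0
```

Request:
{"op": "jog_arm", "data": {
  "increments": [
    [0,0,1,0,0,0,0],
    [0,0.1,2,0,0,0,0],
    [0,0.1,2,0,0,0,0]
  ]
}}

```text
time_s: 14.77
position: [581.5, 2.8, 43.0]
orientation: [-0.036, 1.571, 0.113]
force: [1.0, 0.3, -2.3]
finger_gap: 11.2
```

Request:
{"op": "jog_arm", "data": {
  "increments": [
    [0,0,1,0,0,0,0],
    [0,0.1,2,0,0,0,0],
    [0,0.1,2.5,0,0,0,0]
  ]
}}

```text
time_s: 15.02
position: [581.3, 4.2, 43.1]
orientation: [-0.036, 1.571, 0.111]
force: [0.0, -3.5, -1.0]
finger_gap: 11.2
```

Request:
{"op": "jog_arm", "data": {
  "increments": [
    [0,0,1,0,0,0,0],
    [0,0.1,2,0,0,0,0],
    [0,0.1,2,0,0,0,0]
  ]
}}

```text
time_s: 15.27
position: [581.2, 4.4, 43.1]
orientation: [-0.036, 1.571, 0.109]
force: [1.1, -7.4, -2.2]
finger_gap: 10.8
```

Request:
{"op": "jog_arm", "data": {
  "increments": [
    [0.25,0,-1,0,0,0,0],
    [0.25,0,-2,0,0,0,0],
    [0.25,0,-3,0,0,0,0],
    [0.25,0,-3,0,0,0,0]
  ]
}}

```text
time_s: 15.6
position: [581.5, 4.4, 43.1]
orientation: [-0.036, 1.571, 0.113]
force: [0.2, -0.6, -0.3]
finger_gap: 20.8
```

Request:
{"op": "jog_arm", "data": {
  "increments": [
    [0,0,0,0,0,0,0],
    [0,0,0,0,0,0,0],
    [0,0,0,0,0,0,0],
    [0,0,0,0,0,0,0],
    [0,0,0,0,0,0,0]
  ]
}}

```text
time_s: 16.02
position: [581.5, 4.3, 43.0]
orientation: [-0.036, 1.571, 0.113]
force: [0.2, 1.2, -0.3]
finger_gap: 10.8
```

Request:
{"op": "jog_arm", "data": {
  "increments": [
    [0,0,1,0,0,0,0],
    [0,0.1,2,0,0,0,0],
    [0,0.1,3,0,0,0,0],
    [0,0.1,3,0,0,0,0]
  ]
}}

```text
time_s: 16.35
position: [581.3, 4.6, 43.0]
orientation: [-0.037, 1.571, 0.109]
force: [0.7, -7.3, -0.6]
finger_gap: 10.9
```

Request:
{"op": "jog_arm", "data": {
  "increments": [
    [0,0,1,0,0,0,0],
    [0,0,2,0,0,0,0],
    [0,0,2,0,0,0,0]
  ]
}}

```text
time_s: 16.6
position: [581.2, 4.6, 43.0]
orientation: [-0.037, 1.571, 0.106]
force: [1.4, -12.3, -1.2]
finger_gap: 11.1
```

Request:
{"op": "jog_arm", "data": {
  "increments": [
    [0,0,1,0,0,0,0],
    [0,0,2,0,0,0,0],
    [0,0,2,0,0,0,0]
  ]
}}

```text
time_s: 16.85
position: [581.0, 4.8, 43.1]
orientation: [-0.037, 1.571, 0.104]
force: [2.3, -17.2, -0.7]
finger_gap: 11.1
```

The rod holds firm at 17 N, well above the 6–8 N binding force, at a depth of about 120 mm. A fresh grip stopped at the same place, so this is the bottom. I relax the push, release and lift.

Request:
{"op": "jog_arm", "data": {
  "increments": [
    [0,0,-2,0,0,0,0],
    [0,0,-4,0,0,0,0],
    [0,0,-6.5,0,0,0,0],
    [0,0,-6.5,0,0,0,0]
  ]
}}

```text
time_s: 17.18
position: [581.3, 4.2, 42.8]
orientation: [-0.035, 1.571, 0.112]
force: [0.6, -1.7, -0.1]
finger_gap: 10.8
```

Request:
{"op": "jog_arm", "data": {
  "increments": [
    [0.4,0,0,0,0,0,0],
    [0.4,0,0,0,0,0,0],
    [0.4,0,0,0,0,0,0],
    [0.4,0,0,0,0,0,0],
    [0.4,0,0,0,0,0,0]
  ]
}}

```text
time_s: 17.6
position: [581.3, 4.8, 42.8]
orientation: [-0.036, 1.572, 0.113]
force: [0.1, 0.2, 0.4]
finger_gap: 32.7
```

Request:
{"op": "jog_arm", "data": {
  "increments": [
    [0.4,-15,0,0,0,0,-0.6],
    [0.4,-40,0,0,0,0,-1.2],
    [0.4,-70,0,0,0,0,-2],
    [0.4,-100,0,0,0,0,-2.8],
    [0.4,-110,0,0,0,0,-2.8]
  ]
}}

```text
time_s: 18.02
position: [583.7, -0.4, 157.1]
orientation: [-0.075, 1.564, 0.074]
force: [1.2, -1.0, 0.8]
finger_gap: 34.6
```

Request:
{"op": "jog_arm", "data": {
  "increments": [
    [0.4,0,-40,35,0,0,0],
    [0.4,0,-80,70,0,0,0],
    [0.4,0,-85,75,0,0,0],
    [0.4,0,-85,75,0,0,0],
    [0.4,0,-85,75,0,0,0]
  ]
}}

```text
time_s: 18.43
position: [664.7, -80.2, 151.7]
orientation: [-0.073, 1.571, 0.071]
force: [-0.4, 0.7, -0.5]
finger_gap: 34.6
```

Run:
```python
from h import *
s=state();print(s['position'],s['force'],s['finger_gap']);print(T(s)[:3].round(4).tolist())
c=snap('wrist','w8');s=state();print(s['position'])
```

```text
[664.72595579 -80.20636078 151.69894991] [-0.37907676  0.68351631 -0.45382841] 34.6332521535405
[[-0.0011, -0.0918, 0.9958, 664.726], [-0.001, 0.9958, 0.0918, -80.2064], [-1.0, -0.0009, -0.0012, 151.6989]]
[664.19892409 -78.57838835 151.85638099]
```

View pics/w8.png

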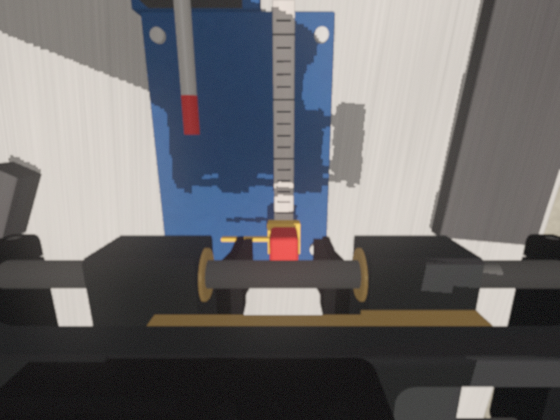

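Run:
```python
from h import *
c=load('w8');s=state();xf=np.array([-.0906,.9959])
hsv=cv2.cvtColor(c['pixels'],cv2.COLOR_BGR2HSV);r=cv2.inRange(hsv,(0,120,60),(8,255,255))|cv2.inRange(hsv,(172,120,60),(180,255,255))
m=r[80:150,170:215];ys,xs=np.where(m>0);print('red rod rows',ys.min()+80,ys.max()+80,xs.min()+170,xs.max()+170, [ (v+80,int((m[v]>0).sum())) for v in range(ys.max()-4,ys.max()+1)])
y=cv2.inRange(hsv,(15,110,80),(32,255,255));ys,xs=np.where(y[225:255,205:268]>0);xs+=205;ys+=225
e=xs.min();print('mark end',e,[ (u,ys[xs==u].min(),ys[xs==u].max()) for u in (e,e+3,e+10,e+30)])
k=r[215:275,262:305];yk,xk=np.where(k>0);print('knob',yk.min()+215,yk.max()+215,xk.min()+262,xk.max()+262)
m0=np.array([574.6,82])
for n,p,z in(('tail',(191.5,135),55),('mark',(221,240),47),('knob front-top',(284,227.5),78),('knobL',(271,235),78),('knobR',(298,235),78)):
    P=plane(c,*p,z);d=P[:2]-m0;print(n,P.round(1),'fix',round(d@xf,1),round(d@np.array([-xf[1],xf[0]]),1),'tool',totool(s,P).round(1))
```

```text
red rod rows 96 134 181 199 [(130, 15), (131, 15), (132, 16), (133, 15), (134, 9)]Traceback (most recent call last):
  File "<stdin>", line 6, in <module>
    return umr_minimum(a, axis, None, out, keepdims, initial, where)
ValueError: zero-size array to reduction operation minimum which has no identity
```

Run:
```python
from h import *
c=load('w8');s=state();xf=np.array([-.0906,.9959])
print(c['pixels'][236:245,225].tolist(),c['pixels'][240,216:228].tolist())
hsv=cv2.cvtColor(c['pixels'],cv2.COLOR_BGR2HSV);r=cv2.inRange(hsv,(0,160,60),(8,255,255))|cv2.inRange(hsv,(172,160,60),(180,255,255))
k=r[215:275,262:305];yk,xk=np.where(k>0);print('knob',[(v,xk[yk==v-215].min()+262,xk[yk==v-215].max()+262) for v in range(224,262,4) if (yk==v-215).any()])
m0=np.array([574.6,82])
for n,p,z in(('tail',(191.5,134.5),55),('mark',(221,240),47),('knob front-top',(284,227.5),78),('knobL',(271,240),78),('knobR',(298,240),78)):
    P=plane(c,*p,z);d=P[:2]-m0;print(n,P.round(1),'fix',round(d@xf,1),round(d@np.array([-xf[1],xf[0]]),1),'tool',totool(s,P).round(1))
```

```text
[[113, 115, 125], [84, 137, 167], [87, 173, 208], [106, 199, 235], [116, 200, 234], [132, 177, 205], [152, 138, 145], [159, 112, 88], [158, 109, 74]] [[160, 114, 78], [158, 112, 74], [161, 113, 77], [160, 117, 93], [152, 144, 158], [133, 181, 213], [120, 197, 232], [116, 199, 234], [117, 200, 234], [116, 200, 234], [117, 201, 234], [117, 201, 234]]
knob [(228, np.int64(276), np.int64(285)), (232, np.int64(275), np.int64(294)), (236, np.int64(274), np.int64(294)), (240, np.int64(270), np.int64(297)), (244, np.int64(270), np.int64(297)), (248, np.int64(270), np.int64(297)), (252, np.int64(270), np.int64(297)), (256, np.int64(271), np.int64(296))]
tail [584.1 -20.8  55. ] fix -103.3 -0.1 tool [ 97.   65.  -74.3]
mark [ 610.  -112.7   47. ] fix -197.1 -17.6 tool [104.9 -28.9 -57. ]
knob front-top [665.4 -85.5  78. ] fix -175.0 -75.2 tool [73.9 -7.   0.6]
knobL [655.9 -97.   78. ] fix -185.6 -64.8 tool [ 73.9 -17.6  -9.9]
knobR [677.6 -95.   78. ] fix -185.6 -86.5 tool [ 73.8 -17.6  11.9]
```

The rod's tail is at about (191,134), the pointer end at (221,240) and the knob's top at about (284,248). In fixture coordinates the tail is at x ≈ -103 and the mark at x ≈ -197. I go onto the knob.

Request:
{"op": "jog_arm", "data": {
  "increments": [
    [0.55,0,-15,1,0,0,0],
    [0.55,10,-29,1,0,0,0],
    [0.55,40,-29,1,0,0,0],
    [0.55,65,-29,1,0,0,0],
    [0.55,80,-29,1,0,0,0]
  ]
}}

```text
time_s: 18.9
position: [666.5, -106.4, 70.2]
orientation: [-0.074, 1.572, 0.076]
force: [-0.0, 1.1, 0.2]
finger_gap: 47.3
```

Request:
{"op": "jog_arm", "data": {
  "increments": [
    [0.55,6,0,0,0,0,0],
    [0.55,10,0,0,0,0,0],
    [0.3,10,0,0,0,0,0],
    [0,10,0,0,0,0,0]
  ]
}}

```text
time_s: 19.23
position: [668.9, -107.1, 64.0]
orientation: [-0.074, 1.568, 0.074]
force: [0.2, -0.8, -0.3]
finger_gap: 40.5
```

Request:
{"op": "jog_arm", "data": {
  "increments": [
    [0,0,0,0,0,0,0],
    [0,0,0,0,0,0,0],
    [0,0,0,0,0,0,0],
    [0,0,0,0,0,0,0],
    [0,0,0,0,0,0,0]
  ]
}}

```text
time_s: 19.65
position: [668.2, -107.4, 63.7]
orientation: [-0.074, 1.569, 0.074]
force: [-3.3, 0.0, 6.7]
finger_gap: 23.7
```

Request:
{"op": "jog_arm", "data": {
  "increments": [
    [0,0,5,0,0,0,0],
    [0,0,15,0,0,0,0],
    [0,0,27,0,0,0,0],
    [0,0,39,0,0,0,0],
    [0,0,50,0,0,0,0]
  ]
}}

```text
time_s: 20.07
position: [663.4, -56.8, 63.7]
orientation: [-0.074, 1.569, 0.074]
force: [-3.9, -1.4, 8.0]
finger_gap: 24.0
```

```bash
python3 -c "
from h import *
s=state();print(s['position'],s['force'],s['finger_gap'],T(s)[:3,1].round(4))"
```

```text
[663.38870912 -56.77636481  63.67308596] [-3.94482952 -1.44130846  8.01471178] 23.99669989104685 [-9.410e-02  9.956e-01 -1.000e-04]
```

Request:
{"op": "jog_arm", "data": {
  "increments": [
    [0,0,8,0,0,0,0],
    [0,0,18,0,0,0,0],
    [0,0,30,0,0,0,0],
    [0,0,38,0,0,0,0],
    [0,0,43,0,0,0,0]
  ]
}}

```text
time_s: 20.48
position: [659.3, -12.9, 63.7]
orientation: [-0.075, 1.569, 0.076]
force: [-4.8, -2.0, 8.8]
finger_gap: 23.9
```

Request:
{"op": "jog_arm", "data": {
  "increments": [
    [0,0,0,0,0,0,0],
    [0,0,0,0,0,0,0]
  ]
}}

```text
time_s: 20.65
position: [659.3, -12.9, 63.7]
orientation: [-0.074, 1.57, 0.076]
force: [-4.6, 0.7, 9.2]
finger_gap: 23.9
```

Run:
```python
from h import *
s=state();print(s['position'],s['force'],s['finger_gap'])
c=snap('top','t9')
for n,p in(('tail',(583.9,-18.8,55)),('knob',(668,-107,78))): print(n,proj(c,p))
c=snap('side','s9');w=snap('wrist','w9')
p=proj(c,(595,-20,50)).astype(int);print(p)
cv2.imwrite('pics/c9.png',np.hstack([cv2.resize(c['pixels'][p[1]-40:p[1]+40,p[0]-50:p[0]+50],(375,300),interpolation=cv2.INTER_CUBIC),cv2.resize(w['pixels'],(400,300))]))
```

```text
[659.25318613 -12.8802519   63.6627603 ] [-4.55609769  0.67551262  9.19400476] 23.886482882330625
tail [207.64088524 151.40041282]
knob [240.91383366 118.05800002]
[325 142]
```

View pics/c9.png

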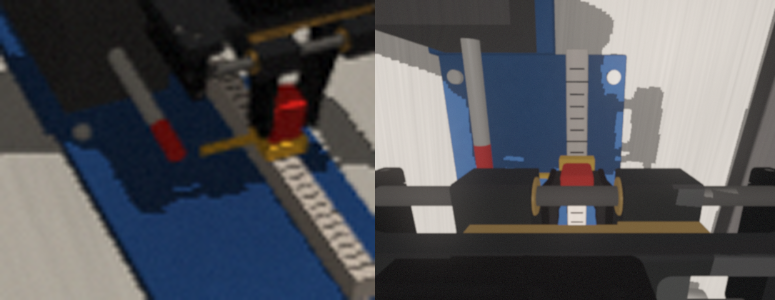

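Request:
{"op": "jog_arm", "data": {
  "increments": [
    [0.2,0,0,0,0,0,0],
    [0.5,0,0,0,0,0,0],
    [0.5,0,0,0,0,0,0],
    [0.5,0,0,0,0,0,0],
    [0.5,0,0,0,0,0,0]
  ]
}}

```text
time_s: 21.22
position: [659.5, -14.2, 62.5]
orientation: [-0.074, 1.569, 0.074]
force: [-0.5, -0.5, 0.2]
finger_gap: 40.2
```

Request:
{"op": "jog_arm", "data": {
  "increments": [
    [0.5,-15,0,0,0,0,0],
    [0.5,-45,0,0,0,0,0],
    [0.5,-65,-30,-20,0,0,0],
    [0.5,-65,-60,-40,0,0,0],
    [0.5,-65,-80,-50,0,0,0]
  ]
}}

```text
time_s: 21.63
position: [616.4, -102.4, 129.4]
orientation: [-0.074, 1.567, 0.071]
force: [0.7, -0.4, -1.1]
finger_gap: 43.2
```

Request:
{"op": "jog_arm", "data": {
  "increments": [
    [0.5,0,0,0,0,0,0],
    [0.5,0,0,0,0,0,0],
    [0.5,0,0,0,0,0,0]
  ]
}}

```text
time_s: 21.88
position: [617.6, -97.9, 127.6]
orientation: [-0.074, 1.569, 0.075]
force: [0.8, 0.1, -0.0]
finger_gap: 43.4
```

Run:
```python
from h import *
s=state();print(s['position'],s['force'],s['finger_gap'],T(s)[:3].round(4).tolist())
c=snap('wrist','w10');d=snap('side','s10')
t,m=(584,-21,54),(601.3,-18,47)
a,b=proj(c,t).astype(int),proj(d,t).astype(int);print(a,b,proj(c,m),proj(d,m))
a=np.clip(a,[40,30],[520,390])
A=c['pixels'][a[1]-30:a[1]+30,a[0]-40:a[0]+40];B=d['pixels'][b[1]-22:b[1]+22,b[0]-25:b[0]+33];print('A0',a-[40,30],'B0',b-[25,22])
cv2.imwrite('pics/c10.png',np.hstack([cv2.resize(A,(400,300),interpolation=cv2.INTER_CUBIC),cv2.resize(B,(395,300),interpolation=cv2.INTER_CUBIC)]))
```

```text
[617.57489298 -97.88025574 127.57183568] [ 0.75947321  0.11855806 -0.04779752] 43.438839481367005 [[0.0002, -0.0949, 0.9955, 617.5749], [0.0007, 0.9955, 0.0949, -97.8803], [-1.0, 0.0007, 0.0002, 127.5718]]
[247 116] [321 142] [272.06322364 114.66562092] [327.53286669 142.6852754 ]
A0 [207  86] B0 [296 120]
```

The picture limit is reached, so I measure the rest numerically.

```bash
cat > m.py <<'E'
from h import *
def meas(n):
    c=load(n);im=c['pixels'];hsv=cv2.cvtColor(im,cv2.COLOR_BGR2HSV)
    xf=np.array([-.0906,.9959]);yf=np.array([-xf[1],xf[0]]);m0=np.array([574.6,82])
    u,v=proj(c,(584,-21,54)).astype(int)
    W=np.zeros(im.shape[:2],np.uint8);W[max(v-60,0):v+60,u-30:u+20]=255
    r=(cv2.inRange(hsv,(0,120,40),(9,255,255))|cv2.inRange(hsv,(170,120,40),(180,255,255)))&W
    ys,xs=np.where(r);print('red rows',ys.min(),ys.max(),'cols',xs.min(),xs.max(),'widths',[int((ys==k).sum()) for k in range(ys.max()-6,ys.max()+1)])
    y=cv2.inRange(hsv,(12,90,60),(35,255,255));W[:]=0;W[max(v-25,0):v+25,u+10:u+75]=255;y&=W
    Y,X=np.where(y);e=X.min();print('mark',[(k,Y[X==k].min(),Y[X==k].max()) for k in range(e,e+30,5) if (X==k).any()])
    f=lambda uu,vv,z:(lambda P:(round((P[:2]-m0)@xf,1),round((P[:2]-m0)@yf,1)))(plane(c,uu,vv,z))
    k=ys>ys.max()-8;uc=(xs[k].min()+xs[k].max())/2
    for z in(51,54,57):
        print('tail z',z,f(uc,ys.max()+.5,z),'start of red',f(uc,ys.min()-.5,z+.7))
    b=(X>=e+1)&(X<e+12);print('mark',f(e,Y[b].mean(),47))
if __name__=='__main__':
    import sys;meas(sys.argv[1])
E
python3 m.py w10
```

```text
red rows 71 115 cols 237 255 widths [17, 17, 17, 17, 17, 17, 16]
mark [(273, np.int64(112), np.int64(115)), (278, np.int64(112), np.int64(116)), (283, np.int64(112), np.int64(116)), (288, np.int64(112), np.int64(116)), (293, np.int64(112), np.int64(116)), (298, np.int64(112), np.int64(116))]
tail z 51 (np.float64(-102.9), np.float64(0.8)) start of red (np.float64(-72.5), np.float64(-0.1))
tail z 54 (np.float64(-103.0), np.float64(0.4)) start of red (np.float64(-73.1), np.float64(-0.4))
tail z 57 (np.float64(-103.2), np.float64(0.1)) start of red (np.float64(-73.6), np.float64(-0.8))
mark (np.float64(-101.5), np.float64(-18.2))
```

The tail is at fixture x ≈ -103.0 and the mark at ≈ -101.5. I regrip the knob and move it back 1.5 mm.

Request:
{"op": "jog_arm", "data": {
  "increments": [
    [0.5,0,30,20,0,0,0],
    [0.5,0,60,40,0,0,0],
    [0.5,5,80,50,0,0,0],
    [0.5,30,80,50,0,0,0],
    [0.5,50,80,50,0,0,0]
  ]
}}

```text
time_s: 22.4
position: [660.6, -10.1, 76.7]
orientation: [-0.078, 1.568, 0.08]
force: [0.2, -0.4, -0.7]
finger_gap: 43.8
```

Request:
{"op": "jog_arm", "data": {
  "increments": [
    [0.5,8,0,0,0,0,0],
    [0.5,13,0,0,0,0,0],
    [0.5,13,0,0,0,0,0],
    [0.2,13,0,0,0,0,0],
    [0,13,0,0,0,0,0]
  ]
}}

```text
time_s: 22.82
position: [660.3, -14.8, 66.0]
orientation: [-0.074, 1.568, 0.074]
force: [-0.4, -0.3, 0.2]
finger_gap: 36.6
```

Request:
{"op": "jog_arm", "data": {
  "increments": [
    [0,0,0,0,0,0,0],
    [0,0,0,0,0,0,0],
    [0,0,0,0,0,0,0],
    [0,0,0,0,0,0,0],
    [0,0,0,0,0,0,0]
  ]
}}

```text
time_s: 23.23
position: [659.4, -14.8, 65.7]
orientation: [-0.074, 1.569, 0.074]
force: [-3.7, -0.7, 5.0]
finger_gap: 23.8
```

```bash
python3 -c "
from h import *
s=state();print(s['position'],s['force'],s['finger_gap'],T(s)[:3,1].round(4))"
```

```text
[659.42326646 -14.81338935  65.67063887] [-3.69293257 -0.67106721  5.00004125] 23.76848719339269 [-9.390e-02  9.956e-01  2.000e-04]
```

Request:
{"op": "jog_arm", "data": {
  "increments": [
    [0,0,-1,0,0,0,0],
    [0,0,-1.5,0,0,0,0],
    [0,0,-1.5,0,0,0,0],
    [0,0,-1.5,0,0,0,0]
  ]
}}

```text
time_s: 23.57
position: [659.5, -16.1, 65.7]
orientation: [-0.074, 1.569, 0.074]
force: [-4.6, 0.9, 6.6]
finger_gap: 24.0
```

Moved 1.3–1.5 mm. I release the knob, lift clear and check.

Request:
{"op": "jog_arm", "data": {
  "increments": [
    [0.2,0,0,0,0,0,0],
    [0.5,0,0,0,0,0,0],
    [0.5,0,0,0,0,0,0],
    [0.5,0,0,0,0,0,0],
    [0.5,0,0,0,0,0,0]
  ]
}}

```text
time_s: 23.98
position: [659.7, -16.1, 64.7]
orientation: [-0.074, 1.569, 0.074]
force: [0.4, -0.1, -1.1]
finger_gap: 40.5
```

Request:
{"op": "jog_arm", "data": {
  "increments": [
    [0.5,-15,0,0,0,0,0],
    [0.5,-45,0,0,0,0,0],
    [0.5,-65,-30,-20,0,0,0],
    [0.5,-65,-60,-40,0,0,0],
    [0.5,-65,-80,-60,0,0,0]
  ]
}}

```text
time_s: 24.4
position: [607.7, -104.5, 131.4]
orientation: [-0.074, 1.566, 0.072]
force: [-0.2, -0.1, 0.4]
finger_gap: 43.6
```

Request:
{"op": "jog_arm", "data": {
  "increments": [
    [0.5,0,0,0,0,0,0],
    [0.5,0,0,0,0,0,0],
    [0.5,0,0,0,0,0,0],
    [0.5,0,0,0,0,0,0]
  ]
}}

```text
time_s: 24.73
position: [608.0, -99.8, 129.5]
orientation: [-0.075, 1.569, 0.076]
force: [0.7, 0.2, 0.3]
finger_gap: 43.5
```

Run:
```python
from m import *
s=state();print(s['position'],s['force'],s['time_s'])
c=snap('wrist','w11');meas('w11')
im=c['pixels'].astype(int)
u,v=proj(c,(584,-21,54)).astype(int)
print(u,v,'red profile',(im[v-6:v+8,u-6:u+2,2]-im[v-6:v+8,u-6:u+2,0]).mean(1).round().tolist())
u2,v2=proj(c,(606,-20,47)).astype(int)
print(v2,'mark profile',(im[v2-8:v2+8,u2-2:u2+4,2]-im[v2-8:v2+8,u2-2:u2+4,0]).mean(1).round().tolist())
```

```text
[608.04337307 -99.79263521 129.48924114] [0.69657964 0.15977258 0.27459006] 24.7333
red rows 70 114 cols 252 268 widths [17, 17, 17, 17, 17, 17, 15]
mark [(286, np.int64(113), np.int64(116)), (291, np.int64(112), np.int64(116)), (296, np.int64(112), np.int64(116)), (301, np.int64(112), np.int64(116)), (306, np.int64(112), np.int64(116)), (311, np.int64(113), np.int64(116))]
tail z 51 (np.float64(-103.1), np.float64(1.1)) start of red (np.float64(-72.5), np.float64(0.6))
tail z 54 (np.float64(-103.3), np.float64(0.9)) start of red (np.float64(-73.1), np.float64(0.4))
tail z 57 (np.float64(-103.5), np.float64(0.7)) start of red (np.float64(-73.7), np.float64(0.2))
mark (np.float64(-102.4), np.float64(-18.2))
261 114 red profile [99.0, 100.0, 98.0, 99.0, 100.0, 91.0, 58.0, 4.0, -38.0, -48.0, -46.0, -46.0, -46.0, -46.0]
116 mark profile [-45.0, -45.0, -40.0, -8.0, 44.0, 84.0, 97.0, 94.0, 75.0, 29.0, -22.0, -44.0, -45.0, -45.0, -44.0, -46.0]
```

```bash
python3 -c "
from h import *
print(state()['time_s'],state()['force']);print(close_job())"
```

```text
24.7833 [ 0.29130054  0.96292147 -0.13744953]
the job is handed in; nothing more can be done
None
```

I drew the rod from the green holster and slid it plain end first into the bore, regripping it near the red end to push it home. I then moved the cursor until its pointer was level with the rod's rear end and handed the job in at 24.8 s.

- **Bottom contact:** the rod first stopped at 7 N, which could have been binding. A fresh grip stopped at the same place, and it held firm up to 17 N, so I took it as the bottom. The depth reads about 117 mm.
- **Cursor:** the first placing was about 1.5 mm too far in, so I regripped the knob and moved it back. The last wrist picture puts the rear end at fixture x ≈ -102.8 to -103.3 mm and the pointer at ≈ -102.4 to -102.5 mm, so they are level to about 0.3–0.9 mm.
- **Disagreement:** the arm's own motion suggested a depth of about 119–120 mm, 2–3 mm more than the camera. I set the cursor by the camera.
- **At hand-in:** the gripper was clear above the fixture with near-zero force. I did not move the offcut, the bush or the look-alike rods, but took no final picture of them.
- **Picture limit:** I reached the 12-picture limit, so the last two cursor checks were numeric only.

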